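# Lay a firebrick in running bond on the brazing hearth

## Robot

A 7-joint arm with a two-finger parallel gripper is mounted at the origin on a cart in front of the work surface, level with it; the furniture and walls round the work are solid. World frame = base frame: x ahead of the robot, y to its left, z up, the work surface at z = 0. Lengths are in m, angles in rad, forces in N, time in s.
With the tool pointing down it reaches from about 0.4 to 0.85 m from the base axis. Payload 10.4 kg.
Tool frame: the origin (TCP) lies midway between the tips of the shut fingers; the grasp point (between the pads) lies 19 mm behind it (manip.grasp_offset is the distance from the TCP to the grasp point, in m); z points along the fingers, y is the line along which they close (so a half turn about z gives the same grasp; the last joint's range is limited). The gripper opens to 85 mm and grips with 20 to 120 N. Pads are 22 mm wide; open, the fingers measure 114 mm over their backs; the gripper's body (76 mm by 85 mm) begins 54 mm behind the grasp point. The pads swing forward as they close: fully open they stand 13 mm farther back than shut.
Start: joints at [-1.371, 0.332, -0.065, 1.46, 0.022, 1.35, -0.088], TCP at [0.138, 0.61, 0.231] pointing down, gripper open.
Joint ranges: [-2.6, 2.6], [-0.5, 2.12], [-1.47, 1.34], [0.16, 2.42], [-1.27, 4.41], [0.06, 2.06], [-2.6, 2.6]. Speed limits (rad/s): [2.22, 2.22, 2.79, 2.79, 3.14, 3.14, 3.14].

## Interface

Orientations are given as a unit quaternion [x, y, z, w].
In Python, from workcell import manip gives the robot as it stands.
- The arm moves only by the shell command python3 jog.py 'ROWS' [FORCE]. ROWS is one flat JSON list of numbers that holds 1 to 20 rows one after another, with no inner brackets; each row has 7 numbers: a rotation vector rx, ry, rz in rad, then dx, dy, dz in cm, then the opening from 0.0 (shut) to 1.0 (fully open); each row is the pose to reach, as a shift and turn from the pose commanded when the command began, along the tool's axes at that moment; what a row does not reach only later rows make up. A row lasts 1/8 s, in which the tool goes at most 0.0625 m and 0.188 rad, less where a joint would pass 70% of its speed; a pose out of reach is approached as far as the arm can. The fingers move at their own pace and stop on an object; FORCE is the grip in N (left out, the last holds). Time passes only in rows, so rows that do not move let the fingers close. It prints the time, the measured TCP pose, the force, the opening and the grip force at its end. Input that does not fit is refused with a message, and nothing moves.
- manip.get_obs(): the state, without advancing time (a new reading comes with each control period).
- manip.camera(name): name is "side" or "top"; returns the picture (480x640x3 uint8, blue, green, red); there is no depth.
- manip.calibration(name): a dict with "fx", "fy", "cx", "cy" (pixels), "world_from_camera" (4x4, takes a point from camera to world coordinates). Camera axes: x right, y up, looking along -z (the intrinsics and any distortion apply to the point x, -y, -z); pixel columns grow to the right and rows downward; lengths in m; the calibration is good to about 2 mm. A picture is of the moment at which its call begins. calibration takes no time and is no camera call.
- manip.hand_in(): hands the job in; it is judged then, once.
The state is a dict: "clock": time; "joint_pos": joint angles; "joint_velocities": joint speeds; "tau": joint torques, N m; "position": TCP position; "ee_rot": TCP orientation; "ft_force": force on the tool from outside, world axes, zero at the start; "torque": the same for the moment, N m; "grip_width": opening from 0.0 (shut) to 1.0 (fully open); "grasp_force": force on a finger pad.
Only numpy, scipy, OpenCV 4.12 (cv2) and the standard library are available. Lean on these libraries where they do the work, as an engineer would, in place of code of your own. Each camera call takes 0.05 s, during which the arm holds its last target. There are 200 camera calls.

## Task

The firebrick wall at the back of the small brazing hearth is a brick short. Slide the spare full-thickness brick forward from under the hearth and lay it in the upper course so that it bridges the joint of the two bricks below, then push it back against the back plate and along, so that it and the half brick close up tight against each other and the hearth's left cheek. Leave the lower course in place and the thin brick where it is stowed.

Things in the scene. Friction and masses are not known exactly. Their poses are not given: they have to be found in the camera images.
- hearth: Small dark sheet-steel hearth fixed on the bench on four short legs, 201 mm wide (its y), 99 mm deep (its x). Origin: on the bench under it; -x is its open front (robot side), +y its left. Tray floor: top 41 mm above the bench. Back plate and left cheek, 3 mm thick, stand 51 mm above the floor, the cheek for 61 mm forward of the plate. Right end (y = -103 mm) open.
- front_lip (a point): Middle of the lower edge of the lip turned down along the tray's front edge; 32 mm above the bench, 49.5 mm in front of the hearth's origin; axes parallel to the hearth's. Bricks are stowed flat on the bench under the tray and stick out under this lip.
- wall_corner (a point): Inner corner of the hearth where the faces of back plate and left cheek meet the tray floor (hearth x = +46.5, y = +95, z = 41 mm); axes parallel to the hearth's. The wall, two courses of bricks along y, starts here: forward is -x, away from the cheek is -y.
- brick: The spare full brick to lay: buff insulating firebrick, 84 (its y) x 52 (its x) x 28 mm high, about 0.2 kg, loose. Origin: centre of its underside. It starts flat on the bench under the hearth, length front to back, its +y end sticking out 28 to 34 mm in front of the lip, left or right of the thin brick (centres about 94 mm apart).
- thin_brick: Brick of the same length and width but only 14 mm thick (84 x 52 x 14 mm), stowed beside the other under the hearth. Not for this course; leave it. Origin: centre of its underside, length along its y.
- half_brick: Half brick 42 (its y) x 52 (its x) x 28 mm, loose, first in the upper course: it lies on lower_left against the back plate, 6 to 12 mm short of the left cheek. Origin: centre of its underside.
- lower_left: Full brick 84 (its y) x 52 x 28 mm, loose, on the tray floor in the corner against back plate and left cheek: first of the lower course. Origin: centre of its underside.
- lower_right: Full brick 84 (its y) x 52 x 28 mm, loose, on the tray floor butted against lower_left's right end and the back plate: second of the lower course. Origin: centre of its underside.

How it is judged:
On the way, in this order (a step that is already met when the one before it is completed fails the run):
1. the full brick is drawn forward along the bench until most of it is out in front of the hearth's lip (x of brick in the frame of hearth below -0.072 m and height (world z) of brick below 0.02 m), for 0.1 s.
2. the full brick lies on the lower course across its joint, let go (z of brick in the frame of wall_corner between 0.023 and 0.033 m and y of brick in the frame of wall_corner between -0.125 and -0.055 m and x of brick in the frame of wall_corner above -0.06 m and contact force between the fingers and brick below 0.3 N), for 0.2 s.
At the end, for the whole second after the job is handed in: Upper course home: full brick flat on the lower course, middle within 7 mm of the joint below; it and the half brick within 5 mm of the back plate, square to 0.06 rad, under 4 mm apart, half brick within 5 mm of the left cheek; lower bricks within 6 to 7 mm of their places; all at rest (x of brick in the frame of wall_corner between -0.031 and -0.021 m and y of brick in the frame of wall_corner between -0.091 and -0.077 m and z of brick in the frame of wall_corner between 0.024 and 0.032 m and angle between the y axis of each of brick, half_brick, lower_left, lower_right and the y axis of wall_corner, either way round below 0.06 rad and x of half_brick in the frame of wall_corner between -0.031 and -0.021 m and y of half_brick in the frame of wall_corner between -0.026 and -0.016 m and z of half_brick in the frame of wall_corner between 0.024 and 0.032 m and x of lower_left in the frame of wall_corner between -0.032 and -0.02 m and y of lower_left in the frame of wall_corner between -0.048 and -0.036 m and z of lower_left in the frame of wall_corner between -0.004 and 0.004 m and x of lower_right in the frame of wall_corner between -0.032 and -0.02 m and y of lower_right in the frame of wall_corner between -0.133 and -0.119 m and z of lower_right in the frame of wall_corner between -0.004 and 0.004 m and horizontal distance between brick and half_brick below 0.067 m and linear speed of each of brick, half_brick below 0.01 m/s); the robot touches nothing.
It fails at once if the thin brick is moved more than 20 mm (distance of thin_brick from where it was at the start of the episode above 0.02 m).
It also fails if it takes over 54 s, if anything falls off the work surface, if the arm or the gripper's body presses on something with over 40 N, if the wrist force passes 120 N, or if a joint passes its speed limit or range.

## Working session

There is one attempt and no reset: what is moved stays moved. The work goes in short steps, Python scripts to look and compute and a shell command to move; the robot and the scene stay as the last step left them, time stands still between calls to the robot, and variables do not carry over. Pictures are saved under pics/ and viewed, at most 10 in all, crops included, and the job is handed in when it is done.

```bash
ls; mkdir -p pics; python3 - <<'E'
from workcell import manip
import cv2,numpy as np
np.set_printoptions(precision=4,suppress=True)
for n in("side","top"):
    cv2.imwrite(f"pics/{n}0.png",manip.camera(n)); c=manip.calibration(n); print(n,{k:(np.array(v) if k=="world_from_camera" else v) for k,v in c.items()})
o=manip.get_obs();print(o, manip.grasp_offset)
E
```

```text
jog.py
pics
workcell.py
side {'fx': 519.5293470909023, 'fy': 519.5293470909023, 'cx': 326.1628267306812, 'cy': 242.51554063586724, 'world_from_camera': array([[-0.9293, -0.1546,  0.3354,  0.9754],
       [ 0.3693, -0.4033,  0.8372,  0.8792],
       [ 0.0058,  0.9019,  0.4319,  0.4298],
       [ 0.    ,  0.    ,  0.    ,  1.    ]])}
top {'fx': 612.4882839961705, 'fy': 612.4882839961705, 'cx': 324.5515194852069, 'cy': 243.7583935868904, 'world_from_camera': array([[ 0.0115,  0.9814, -0.1918,  0.5191],
       [-0.9997,  0.0155,  0.0191,  0.177 ],
       [ 0.0217,  0.1915,  0.9812,  0.9136],
       [ 0.    ,  0.    ,  0.    ,  1.    ]])}
{'clock': 0.1, 'joint_pos': array([-1.3706,  0.3328, -0.0647,  1.4608,  0.0216,  1.3499, -0.0885]), 'joint_velocities': array([ 0.0001, -0.003 , -0.001 , -0.0023,  0.0012,  0.0008,  0.0016]), 'tau': array([  0.0019, -62.6743,   0.0494, -39.2429,   0.0164,   0.0069,
         0.    ]), 'position': array([0.138 , 0.6093, 0.2306]), 'ee_rot': array([ 0.1111,  0.9938, -0.0006, -0.    ]), 'ft_force': array([-0.0354,  0.3072, -0.0413]), 'torque': array([ 0.0012,  0.0258, -0.0426]), 'grasp_force': 0.0, 'grip_width': 1.0016711061060184} 0.0187
```

View pics/side0.png

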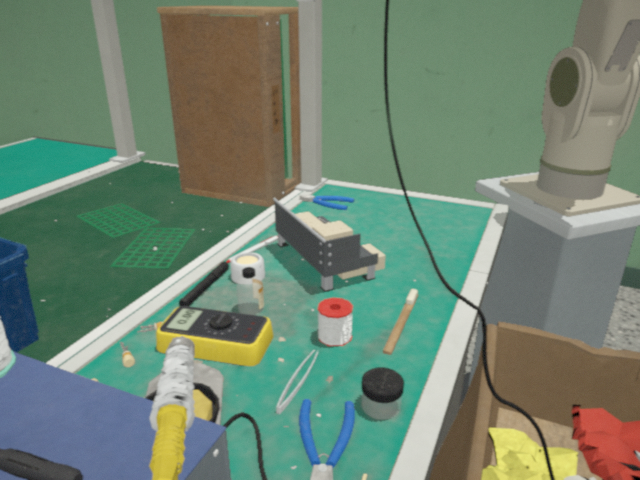

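View pics/top0.png

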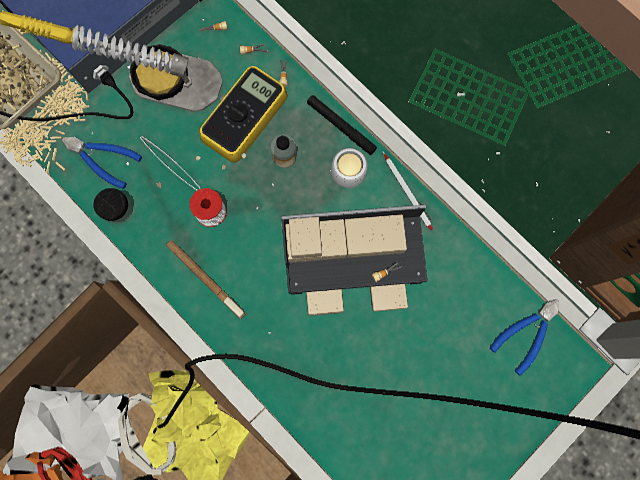

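The side view shows the hearth at about (325,245), with a brick sticking out near (375,257). The top view shows the hearth around (355,250), the stowed brick ends at (325,302) and (389,297), and the half brick at (304,240). I'll enlarge both.

```bash
python3 - <<'E'
import cv2,numpy as np
a=cv2.imread("pics/top0.png")[195:325,275:435]; b=cv2.imread("pics/side0.png")[190:300,260:400]
cv2.imwrite("pics/t1.png",cv2.resize(a,None,fx=4.6,fy=4.6,interpolation=cv2.INTER_CUBIC))
cv2.imwrite("pics/s1.png",cv2.resize(b,None,fx=5,fy=5,interpolation=cv2.INTER_CUBIC))
E
```

```text
(no output)
```

View pics/t1.png

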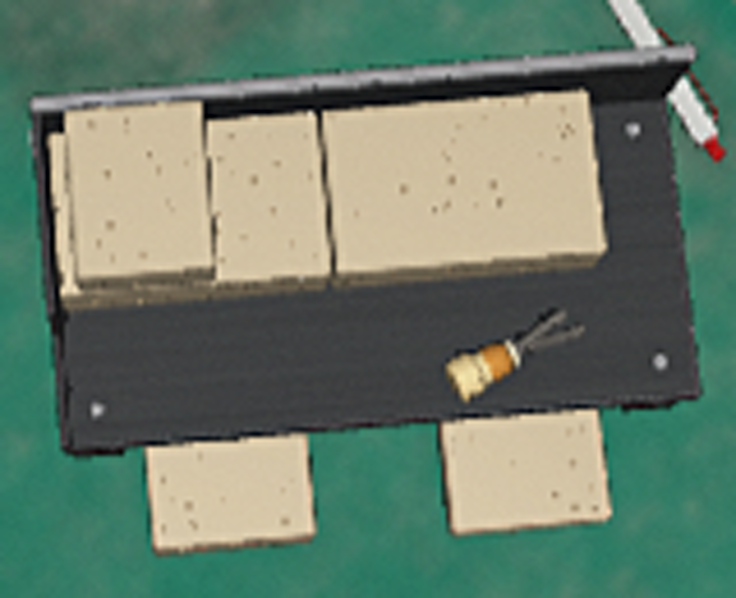

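View pics/s1.png

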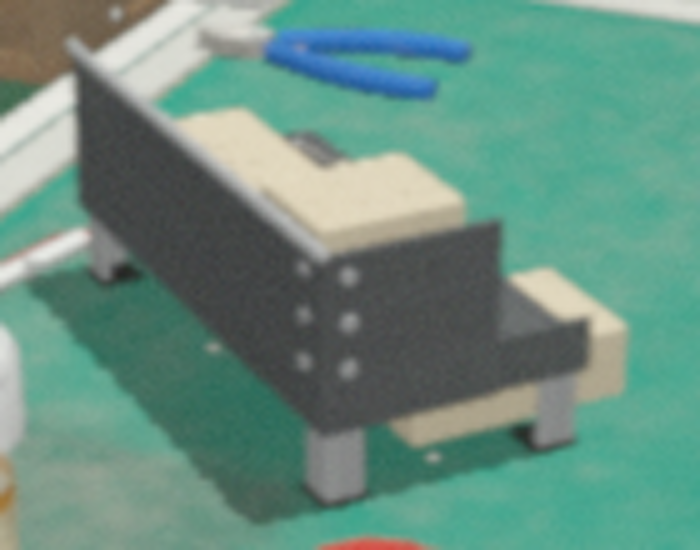

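The crops show the left stowed brick is the thick one. In the side crop its vertical edge runs from (627,325) to (627,390). Its front-top corners in the top crop are (153,545) and (315,535). The half brick's top corners are (67,110), (203,102), (213,272) and (78,278). A loose fitting lies on the tray at (480,370).

```bash
cat > h.py <<'E'
import numpy as np, cv2
from scipy.optimize import least_squares
from workcell import manip
np.set_printoptions(precision=4,suppress=True)
C={n:manip.calibration(n) for n in("side","top")}
def T(p): return (275+(p[0]+.5)/4.6-.5,195+(p[1]+.5)/4.6-.5)
def S(p): return (260+(p[0]+.5)/5-.5,190+(p[1]+.5)/5-.5)
def proj(n,X):
    c=C[n];M=np.linalg.inv(np.array(c["world_from_camera"]));q=M[:3,:3]@np.array(X)+M[:3,3]
    return np.array([c["cx"]+c["fx"]*q[0]/-q[2], c["cy"]-c["fy"]*q[1]/-q[2]])
def ray(n,uv):
    c=C[n];M=np.array(c["world_from_camera"]);d=np.array([(uv[0]-c["cx"])/c["fx"],-(uv[1]-c["cy"])/c["fy"],-1])
    return M[:3,3],M[:3,:3]@d
def atz(n,uv,z):
    o,d=ray(n,uv);return o+d*(z-o[2])/d[2]
def tri(a,b):
    return least_squares(lambda X:np.r_[proj("top",X)-a,proj("side",X)-b],[.5,.15,.05])
def hw(h,p): c,s=np.cos(h[2]),np.sin(h[2]);return np.array([h[0]+c*p[0]-s*p[1],h[1]+s*p[0]+c*p[1],p[2]])
def wh(h,p): c,s=np.cos(h[2]),np.sin(h[2]);x,y=p[0]-h[0],p[1]-h[1];return np.array([c*x+s*y,-s*x+c*y,p[2]])
E
python3 - <<'E'
from h import *
P=[("top",T((32,98)),(.0495,.098,.092)),("top",T((694,47)),(.0495,-.103,.092)),("top",T((702,397)),(-.0495,-.103,.041)),
("side",S((70,42)),(.0495,-.103,.092)),("side",S((325,258)),(.0495,.098,.092)),("side",S((500,222)),(-.0145,.098,.092))]
f=lambda h:np.concatenate([proj(n,hw(h,p))-uv for n,uv,p in P])
r=least_squares(f,[.55,.15,0]);h=r.x;print("hearth",h,r.fun)
np.save("hearth.npy",h)
for nm,a,b in [("brickFL top",(153,545),(627,325)),("half FL",(78,275),(465,197)),("half FR",(213,269),(405,153))]:
    t=tri(T(a),S(b));print(nm,t.x,wh(h,t.x),t.fun)
for nm,p,z in [("brickFL",(153,545),.028),("brickFR",(315,535),.028),("thinFL",(450,533),.014),("thinFR",(610,520),.014),("hBL",(67,110),.097),("hBR",(203,102),.097),("hFR",(213,269),.097),("hFL",(78,275),.097),("lrBL",(322,112),.069),("lrBR",(586,92),.069),("lrFR",(606,252),.069),("lrFL",(335,273),.069)]:
    X=atz("top",T(p),z);print(nm,X,wh(h,X))
X=atz("side",S((627,390)),0);print("brick bottom",X,wh(h,X))
E
```

```text
hearth [0.6767 0.1186 0.0984] [-0.2908  1.0314  0.3076  0.6289  0.1699 -0.0775 -0.5337  1.3867 -1.3008
  0.7803  0.2426  0.0597]
brickFL top [0.5893 0.1829 0.0296] [-0.0806  0.0726  0.0296] [-0.2521  0.4072 -0.5623 -0.0756]
half FL [0.6623 0.2058 0.0987] [-0.0057  0.0882  0.0987] [-0.2783  0.5014 -0.6532 -0.1188]
half FR [0.6652 0.166  0.0981] [-0.0068  0.0483  0.0981] [-0.1299  0.2441 -0.3259 -0.065 ]
brickFL [0.59   0.1826 0.028 ] [-0.08    0.0722  0.028 ]
brickFR [0.5938 0.1318 0.028 ] [-0.0812  0.0213  0.028 ]
thinFL [0.5962 0.088  0.014 ] [-0.0831 -0.0225  0.014 ]
thinFR [0.6011 0.0367 0.014 ] [-0.0833 -0.0741  0.014 ]
hBL [0.7131 0.2099 0.097 ] [0.0452 0.0873 0.097 ]
hBR [0.7162 0.1695 0.097 ] [0.0443 0.0467 0.097 ]
hFR [0.6657 0.1659 0.097 ] [-0.0063  0.0481  0.097 ]
hFL [0.6633 0.2055 0.097 ] [-0.0048  0.0878  0.097 ]
lrBL [0.7204 0.1325 0.069 ] [0.0449 0.0095 0.069 ]
lrBR [0.7281 0.0508 0.069 ] [ 0.0445 -0.0725  0.069 ]
lrFR [0.6779 0.0453 0.069 ] [-0.006 -0.073  0.069]
lrFL [0.6701 0.1283 0.069 ] [-0.0056  0.0103  0.069 ]
brick bottom [0.5832 0.1767 0.    ] [-0.0874  0.067   0.    ]
```

```bash
cat >> h.py <<'E'
from scipy.spatial.transform import Rotation as Ro
def plan(xyz,closedeg):
    "row numbers to reach world TCP xyz, pointing down, closing line at world angle closedeg"
    o=manip.get_obs();R=Ro.from_quat(o["ee_rot"]);a=np.radians(closedeg)
    best=None
    for s in(1,-1):
        y=s*np.array([np.cos(a),np.sin(a),0]);z=np.array([0,0,-1.]);Rt=Ro.from_matrix(np.c_[np.cross(y,z),y,z])
        r=(R.inv()*Rt).as_rotvec()
        if best is None or np.linalg.norm(r)<np.linalg.norm(best): best=r
    print("row",best,R.inv().apply(np.array(xyz)-o["position"]),"from",o["position"])
E
python3 - <<'E'
from h import *
h=np.load("hearth.npy")
# cable
for uv in [(300,367),(425,397),(520,415)]:
    for z in(0,.05,.1,.2,.3,.4,.5,.6): print(uv,z,atz("top",uv,z)[:2],proj("side",atz("top",uv,z)))
h[0]-=.0015
E1=hw(h,(-.066,.047,0));print("grasp pt",E1)
plan((E1[0],E1[1],.10),94.5)
E
```

```text
(300, 367) 0 [0.5136 0.193 ] [424.4906 264.9492]
(300, 367) 0.05 [0.5139 0.1921] [426.6155 239.0942]
(300, 367) 0.1 [0.5142 0.1912] [428.8424 211.9979]
(300, 367) 0.2 [0.5148 0.1895] [433.6331 153.7054]
(300, 367) 0.3 [0.5154 0.1877] [438.9328  89.2205]
(300, 367) 0.4 [0.516 0.186] [444.827   17.5013]
(300, 367) 0.5 [0.5166 0.1842] [451.4218 -62.7422]
(300, 367) 0.6 [0.5172 0.1825] [ 458.8499 -153.1255]
(425, 397) 0 [0.4729 0.0105] [395.1508 223.1196]
(425, 397) 0.05 [0.4754 0.0196] [397.7703 202.2918]
(425, 397) 0.1 [0.4779 0.0287] [400.5441 180.2376]
(425, 397) 0.2 [0.483  0.0469] [406.6123 131.9896]
(425, 397) 0.3 [0.4881 0.0651] [413.4905  77.3011]
(425, 397) 0.4 [0.4931 0.0834] [421.3525  14.7904]
(425, 397) 0.5 [0.4982 0.1016] [430.4257 -57.3502]
(425, 397) 0.6 [0.5032 0.1198] [ 441.0132 -141.5314]
(520, 415) 0 [ 0.4489 -0.1274] [375.7259 199.5394]
(520, 415) 0.05 [ 0.4528 -0.1107] [378.568 181.38 ]
(520, 415) 0.1 [ 0.4566 -0.0941] [381.5952 162.0384]
(520, 415) 0.2 [ 0.4643 -0.0608] [388.2818 119.3142]
(520, 415) 0.3 [ 0.472  -0.0274] [395.9696  70.1941]
(520, 415) 0.4 [0.4796 0.0059] [404.9013  13.1256]
(520, 415) 0.5 [0.4873 0.0392] [415.4055 -53.9904]
(520, 415) 0.6 [0.495  0.0725] [ 427.9376 -134.0635]
grasp pt [0.6049 0.1589 0.    ]
row [-0.0012 -0.0001 -0.3013] [-0.5548 -0.336   0.1311] from [0.138  0.6093 0.2306]
```

Careful with the scale: shifts go in cm. That gives: -0.25 m is -25, -0.13 m is -13.

```bash
python3 jog.py '[0,0,-0.15,-6,-3.6,0,1,0,0,-0.3,-12,-7.2,0,1,0,0,-0.3,-17,-10,0,1,0,0,-0.3,-22,-13,0,1,0,0,-0.3,-27,-16,0,1,0,0,-0.3,-32,-19,0,1,0,0,-0.3,-37,-22,0,1,0,0,-0.3,-42,-25,0,1,0,0,-0.3,-47,-28.5,0,1,0,0,-0.3,-52,-31.5,0,1,0,0,-0.3,-55.5,-33.6,3,1,0,0,-0.3,-55.5,-33.6,8,1,0,0,-0.3,-55.5,-33.6,13,1,0,0,-0.3,-55.5,-33.6,13,1,0,0,-0.3,-55.5,-33.6,13,1]' 40; python3 - <<'E'
from h import *
cv2.imwrite("pics/t2.png",cv2.resize(manip.camera("top")[170:350,240:450],None,fx=3.5,fy=3.3))
plan((.6049,.1589,.002),94.5)
E
```

```text
clock: 1.98
position: [0.606, 0.1595, 0.1033]
ee_rot: [-0.039, 0.999, 0.0, 0.001]
ft_force: [-1.6, 0.1, 0.6]
grip_width: 1.0
grasp_force: 0.0
row [ 0.001   0.0033 -0.0013] [ 0.002  -0.0007  0.1019] from [0.6065 0.1597 0.1039]
```

View pics/t2.png

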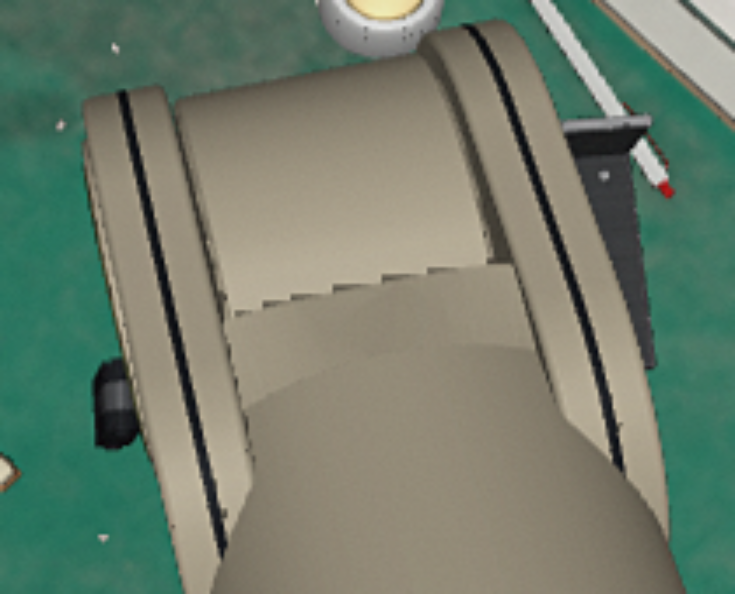

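The arm hides the bricks from the top camera here, so the measured pose will have to do. Descending.

In the tool's units: 0.002 m is 0.2, 0.1 m is 10.

```bash
python3 jog.py '[0,0,0,0.2,0,4,1,0,0,0,0.2,0,7.5,1,0,0,0,0.2,0,9,1,0,0,0,0.2,0,10,1,0,0,0,0.2,0,10,1,0,0,0,0.2,0,10,0.6,0,0,0,0.2,0,10,0.3,0,0,0,0.2,0,10,0.3,0,0,0,0.2,0,10,0.3,0,0,0,0.2,0,10,0.3]' 40; python3 - <<'E'
from h import *
cv2.imwrite("pics/s2.png",cv2.resize(manip.camera("side")[120:330,230:510],None,fx=2.8,fy=2.8))
E
```

```text
clock: 3.28
position: [0.6039, 0.1594, 0.0025]
ee_rot: [-0.039, 0.999, 0.0, 0.001]
ft_force: [-0.9, -0.7, 5.6]
grip_width: 0.604
grasp_force: 41.9
```

View pics/s2.png

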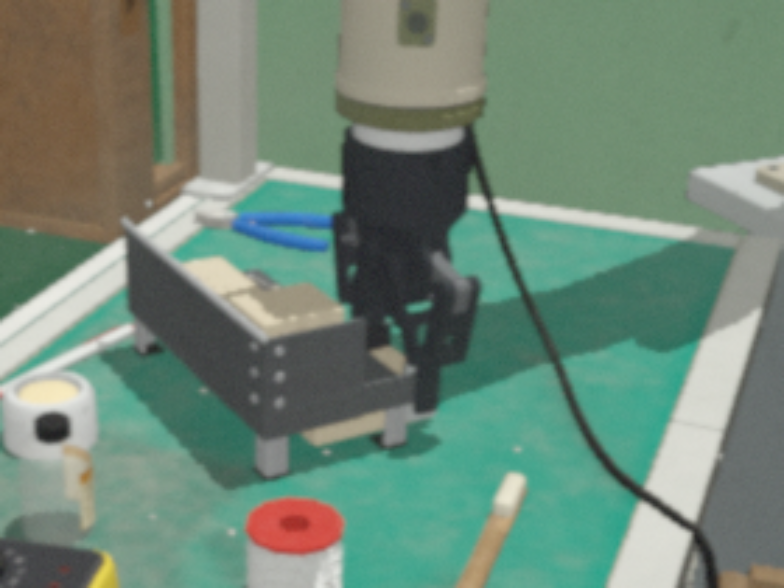

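The side crop shows the left brick gripped at its end: the finger is at (430,385), just in front of the lip at (410,375). The opening of 0.604 (51 mm) matches the brick's width. Next I drag it forward and regrip at the middle.

In the tool's units: 0.058 m is 5.8, 0.02 m is 2.

```bash
python3 jog.py '[0,0,0,1,0,0,0.3,0,0,0,2,0,0,0.3,0,0,0,3,0,0,0.3,0,0,0,4,0,0,0.3,0,0,0,5,-0.1,0,0.3,0,0,0,5.8,-0.1,0,0.3,0,0,0,5.8,-0.1,0,0.3,0,0,0,5.8,-0.1,0,0.3,0,0,0,5.8,-0.1,0,0.3,0,0,0,5.8,-0.1,-0.2,1,0,0,0,5.8,-0.1,-0.3,1,0,0,0,5.8,-0.1,-0.3,1,0,0,0,4.5,-0.1,-0.3,1,0,0,0,3,-0.1,-0.3,1,0,0,0,3,-0.1,-0.3,1,0,0,0,3,-0.1,-0.3,0.3,0,0,0,3,-0.1,-0.3,0.3,0,0,0,3,-0.1,-0.3,0.3,0,0,0,3,-0.1,-0.3,0.3,0,0,0,3,-0.1,-0.3,0.3]' 50
```

```text
clock: 5.82
position: [0.5732, 0.1559, 0.0045]
ee_rot: [-0.039, 0.999, 0.0, -0.0]
ft_force: [-2.6, -0.8, 6.0]
grip_width: 0.599
grasp_force: 53.2
```

In the tool's units: -0.16 m is -16, -0.13 m is -13.

```bash
python3 jog.py '[0,0,0,0,0,-2,0.3,0,0,0,0,0,-5,0.3,0,0,0,0,0,-9,0.3,0,0,0,0,0,-13,0.3,0,0,0,0,0,-16,0.3,0,0,0,0,0,-16,0.3,0,0,0,0,0,-16,0.3]' 50; python3 - <<'E'
from h import *
h=np.load("hearth.npy");h[0]-=.0015;h[1]-=.001;np.save("h2.npy",h)
print(manip.get_obs()["joint_pos"])
P=hw(h,(.0465-.047,.095-.099,0));print(P)
plan((P[0],P[1],.15),np.degrees(h[2])); 
E
```

```text
clock: 6.7
position: [0.5727, 0.1556, 0.1635]
ee_rot: [-0.039, 0.999, -0.0, -0.001]
ft_force: [0.9, 0.0, -2.3]
grip_width: 0.594
grasp_force: 52.7
[-0.5983  0.3127  0.3113  1.6516 -0.1015  1.1944  1.3844]
[0.6751 0.1136 0.    ]
row [-0.0011 -0.0007  1.5496] [-0.0989 -0.0498  0.0134] from [0.5727 0.1556 0.1635]
```

In the tool's units: -0.099 m is -9.9, -0.09 m is -9.

```bash
python3 jog.py '[0,0,0.18,0,0,0,0.3,0,0,0.36,0,0,0,0.3,0,0,0.54,-1,-0.5,0,0.3,0,0,0.72,-2,-1,0,0.3,0,0,0.9,-3.5,-1.7,0,0.3,0,0,1.08,-5,-2.5,0,0.3,0,0,1.26,-6.5,-3.3,0,0.3,0,0,1.44,-8,-4,0,0.3,0,0,1.55,-9,-4.5,0,0.3,0,0,1.55,-9.9,-5,0,0.3,0,0,1.55,-9.9,-5,2,0.3,0,0,1.55,-9.9,-5,4,0.3,0,0,1.55,-9.9,-5,5,0.3,0,0,1.55,-9.9,-5,5,0.3,0,0,1.55,-9.9,-5,5,0.3]' 50; python3 - <<'E'
from h import *
h=np.load("h2.npy")
P=hw(h,(.0465-.047,.095-.099,0))
plan((P[0],P[1],.0745),np.degrees(h[2])); print(manip.get_obs()["ft_force"])
a=cv2.resize(manip.camera("side")[140:300,230:430],None,fx=4,fy=3.7)
cv2.imwrite("pics/s3.png",a)
E
```

```text
clock: 8.57
position: [0.6762, 0.1137, 0.1149]
ee_rot: [0.672, 0.741, 0.0, 0.0]
ft_force: [-1.4, 0.7, -1.1]
grip_width: 0.597
grasp_force: 52.6
row [ 0.0009 -0.0002 -0.0002] [-0.     -0.0011  0.0404] from [0.6762 0.1137 0.1149]
[-1.3825  0.7209 -1.1055]
```

View pics/s3.png

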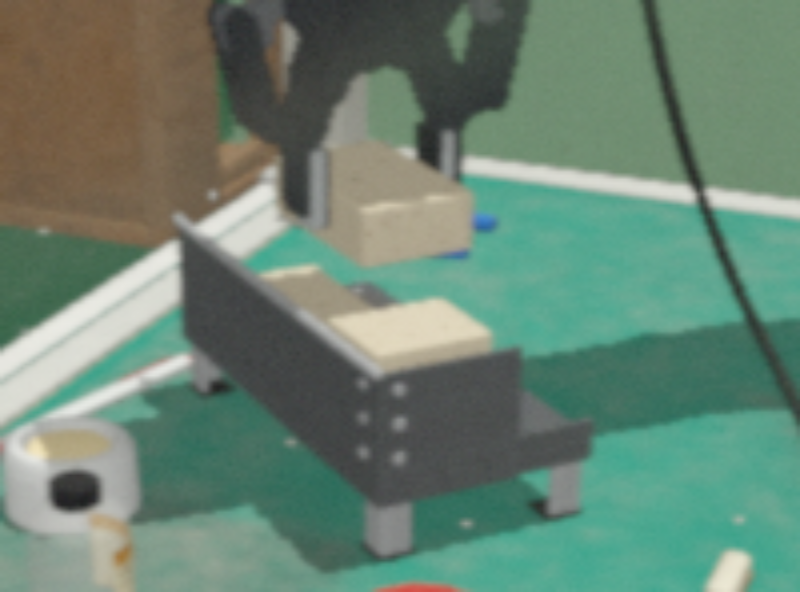

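The side crop shows the brick held level above the course at (390,205). The half brick is at (430,330), and the left end of the held brick looks clear of it. Lowering slowly.

In the tool's units: -0.001 m is -0.1, 0.036 m is 3.6.

```bash
python3 jog.py '[0,0,0,0,-0.1,1.5,0.3,0,0,0,0,-0.1,2.5,0.3,0,0,0,0,-0.1,3.2,0.3,0,0,0,0,-0.1,3.6,0.3,0,0,0,0,-0.1,3.6,0.3,0,0,0,0,-0.1,3.6,0.3]' 50;python3 jog.py '[0,0,0,0,0,0.2,0.3,0,0,0,0,0,0.35,0.3,0,0,0,0,0,0.45,0.3,0,0,0,0,0,0.45,0.3,0,0,0,0,0,0.45,0.3]' 50
```

```text
clock: 9.38
position: [0.6751, 0.1135, 0.0787]
ee_rot: [0.672, 0.741, 0.0, 0.0]
ft_force: [-0.1, -0.0, -2.5]
grip_width: 0.596
grasp_force: 52.7
clock: 10.0
position: [0.6748, 0.1135, 0.0738]
ee_rot: [0.672, 0.741, 0.0, -0.0]
ft_force: [0.0, -0.3, -2.2]
grip_width: 0.597
grasp_force: 52.6
```

```bash
python3 jog.py '[0,0,0,0,0,0.1,0.3,0,0,0,0,0,0.1,0.3,0,0,0,0,0,0.1,0.3]' 50;python3 jog.py '[0,0,0,0,0,0.1,0.3,0,0,0,0,0,0.1,0.3,0,0,0,0,0,0.1,0.3]' 50;python3 jog.py '[0,0,0,0,0,0.1,0.3,0,0,0,0,0,0.1,0.3,0,0,0,0,0,0.1,0.3]' 50
```

```text
clock: 10.38
position: [0.6749, 0.1135, 0.0736]
ee_rot: [0.672, 0.741, 0.0, -0.0]
ft_force: [-4.2, 0.1, 5.8]
grip_width: 0.604
grasp_force: 53.4
clock: 10.75
position: [0.675, 0.1135, 0.0736]
ee_rot: [0.672, 0.741, 0.0, -0.0]
ft_force: [-8.1, -0.3, 13.1]
grip_width: 0.596
grasp_force: 54.3
clock: 11.12
position: [0.675, 0.1135, 0.0736]
ee_rot: [0.672, 0.741, 0.001, -0.0]
ft_force: [-11.2, -0.2, 21.3]
grip_width: 0.595
grasp_force: 55.3
```

In the tool's units: -0.0025 m is -0.25, -0.002 m is -0.2.

```bash
python3 jog.py '[0,0,0,0,0,-0.2,0.3,0,0,0,0,0,-0.25,0.3,0,0,0,0,0,-0.25,0.65,0,0,0,0,0,-0.25,0.68,0,0,0,0,0,-0.25,0.68,0,0,0,0,0,-0.25,0.68,0,0,0,0,0,-0.25,0.68]' 50
```

```text
clock: 12.0
position: [0.6749, 0.1135, 0.0733]
ee_rot: [0.672, 0.741, 0.0, -0.0]
ft_force: [-1.0, -0.5, 0.3]
grip_width: 0.68
grasp_force: 0.0
```

```bash
python3 jog.py '[0,0,0,0,0,-1,0.68,0,0,0,0,0,-3,0.68,0,0,0,0,0,-6,0.68,0,0,0,0,-3,-9,0.68,0,0,0,0,-7,-10,0.68,0,0,0,0,-10,-10,0.68,0,0,0,0,-10,-10,0.68]' 50; python3 - <<'E'
from h import *
print(manip.get_obs()["position"])
s=manip.camera("side");t=manip.camera("top");cv2.imwrite("pics/s4f.png",s)
a=cv2.resize(s[190:300,260:400],(400*140//110,400));b=cv2.resize(t[180:330,270:440],(290,400))
cv2.imwrite("pics/s4.png",np.hstack([cv2.resize(s[190:300,260:400],None,fx=5,fy=5)]))
E
```

```text
clock: 12.88
position: [0.5745, 0.1037, 0.1753]
ee_rot: [0.672, 0.741, 0.001, -0.0]
ft_force: [-0.1, 0.5, -0.1]
grip_width: 0.681
grasp_force: 0.0
[0.5745 0.1037 0.1753]
```

View pics/s4.png

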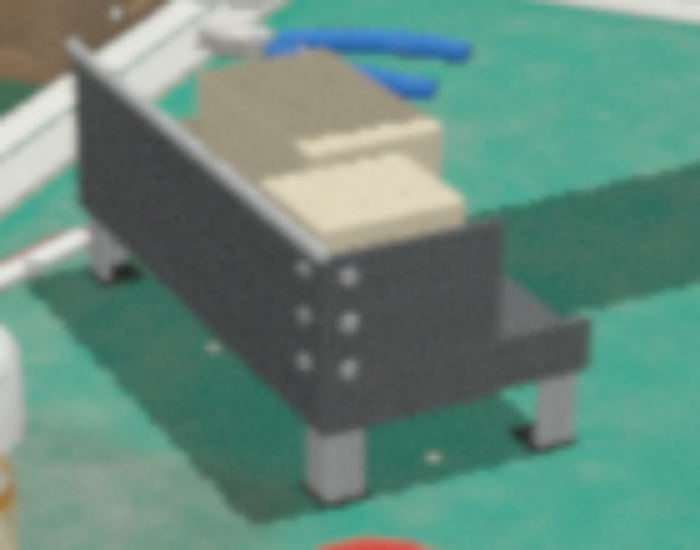

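The brick lies on the lower course with its top corners at (440,122), (298,147) and (202,78). The half brick's front-left corner is still at (465,197). I'll work out the push distances.

```bash
python3 - <<'E'
from h import *
h=np.load("h2.npy")
for nm,p in [("FL",(440,122)),("BL",(298,147)),("BR",(202,78)),("FR",(322,52)),("halfFL",(465,197)),("halfFR",(405,153))]:
    X=atz("side",S(p),.097);print(nm,wh(h,X)-np.array([.0465,.095,.041]))
# front push start: 
P=hw(h,(.0465-.110,.095-.099,0)); plan((P[0],P[1],.15),np.degrees(h[2])+90); print(manip.get_obs()["joint_pos"])
E
```

```text
FL [-0.0765 -0.0655  0.056 ]
BL [-0.0243 -0.0676  0.056 ]
BR [-0.0219 -0.1376  0.056 ]
FR [-0.0709 -0.1415  0.056 ]
halfFL [-0.0532 -0.0083  0.056 ]
halfFR [-0.0533 -0.0476  0.056 ]
row [ 0.0007 -0.0025  1.5705] [-0.0002  0.0365  0.0248] from [0.576  0.104  0.1747]
[-0.7574  0.3114  0.6089  1.676  -0.1894  1.2113 -0.0063]
```

```bash
python3 jog.py '[0,0,-0.18,0,0,0,0.5,0,0,-0.36,0,1,0,0.5,0,0,-0.54,0,1.5,0,0.5,0,0,-0.72,0,2,0,0.5,0,0,-0.9,0,2.5,0,0.5,0,0,-1.08,0,2.5,0,0.5,0,0,-1.26,0,2.5,0,0.5,0,0,-1.44,0,2.5,0,0.5,0,0,-1.571,0,2.5,2,0.5,0,0,-1.571,0,2.5,5,0.5,0,0,-1.571,0,2.5,8,0.5,0,0,-1.571,0,2.5,10,0.5,0,0,-1.571,0,2.5,10,0.5,0,0,-1.571,0,2.5,10,0.5]' 50; python3 - <<'E'
from h import *
h=np.load("h2.npy")
P=hw(h,(.0465-.065,.095-.098,0)); plan((P[0],P[1],.074),np.degrees(h[2])+90); print(manip.get_obs()["ft_force"])
E
```

```text
clock: 14.72
position: [0.6012, 0.1062, 0.0744]
ee_rot: [-0.049, 0.999, 0.0, 0.001]
ft_force: [0.3, 0.2, 0.7]
grip_width: 0.498
grasp_force: 0.0
row [ 0.0002  0.0015 -0.0004] [-0.0563  0.0011  0.0005] from [0.6012 0.1062 0.0744]
[0.265  0.2308 0.6661]
```

```bash
python3 jog.py '[0,0,0,-1.2,0.1,0,0.5,0,0,0,-2.2,0.1,0,0.5,0,0,0,-3,0.1,0,0.5,0,0,0,-3.6,0.1,0,0.5,0,0,0,-4.2,0.1,0,0.5,0,0,0,-4.7,0.1,0,0.5,0,0,0,-5.1,0.1,0,0.5,0,0,0,-5.1,0.1,0,0.5]' 50; for i in 1 2 3; do python3 jog.py '[0,0,0,-0.1,0,0,0.5,0,0,0,-0.2,0,0,0.5,0,0,0,-0.2,0,0,0.5]' | egrep 'pos|ft'; done
```

```text
clock: 15.72
position: [0.6512, 0.1121, 0.0733]
ee_rot: [-0.049, 0.999, 0.0, 0.0]
ft_force: [-0.5, 0.1, -0.9]
grip_width: 0.5
grasp_force: 0.0
position: [0.6528, 0.1124, 0.0733]
ft_force: [-2.3, -0.3, -0.1]
position: [0.655, 0.1126, 0.0733]
ft_force: [-0.3, 0.3, 0.5]
position: [0.657, 0.1128, 0.0733]
ft_force: [-1.0, 0.5, -0.4]
```

```bash
for i in 1 2 3; do python3 jog.py '[0,0,0,-0.1,0,0,0.5,0,0,0,-0.2,0,0,0.5,0,0,0,-0.2,0,0,0.5]' | egrep 'pos|ft'; done
```

```text
position: [0.659, 0.1129, 0.0733]
ft_force: [-0.8, 0.4, 0.4]
position: [0.661, 0.1131, 0.0733]
ft_force: [-2.0, 0.1, 1.5]
position: [0.6612, 0.1131, 0.0733]
ft_force: [-12.9, -1.4, 8.8]
```

In the tool's units: -0.03 m is -3, -0.09 m is -9.

```bash
python3 jog.py '[0,0,0,1.5,0,0,0.5,0,0,0,4,0,-3,0.5,0,0,0,4,0,-7,0.2,0,0,0.18,4,0,-9,0.2,0,0,0.36,4,0,-9,0.2,0,0,0.54,4,0,-9,0.2,0,0,0.72,4,0,-9,0.2,0,0,0.9,4,0,-9,0.2,0,0,1.08,4,0,-9,0.2,0,0,1.26,4,0,-9,0.2,0,0,1.44,4,0,-9,0.2,0,0,1.57,4,0,-9,0.2,0,0,1.57,4,0,-9,0.2,0,0,1.57,4,0,-9,0.2]' 50; python3 - <<'E'
from h import *
h=np.load("h2.npy")
print("front push ended", wh(h,(.6612,.1131,0))-[.0465,.095,0])
for y in(-.178,-.136):
  P=hw(h,(.0465-.034,.095+y,0)); plan((P[0],P[1],.074),np.degrees(h[2]))
E
```

```text
clock: 19.73
position: [0.6231, 0.1095, 0.1633]
ee_rot: [0.67, 0.742, 0.0, 0.0]
ft_force: [-0.2, 0.2, -0.5]
grip_width: 0.197
grasp_force: 0.0
front push ended [-0.0609 -0.0981  0.    ]
row [ 0.0003 -0.0001  0.0036] [-0.0802  0.0648  0.0893] from [0.6231 0.1095 0.1633]
row [ 0.0003 -0.0001  0.0036] [-0.0382  0.065   0.0893] from [0.6231 0.1095 0.1633]
```

In the tool's units: -0.08 m is -8, 0.08 m is 8.

```bash
python3 jog.py '[0,0,0,-4,3,0,0.2,0,0,0,-8,6.5,0,0.2,0,0,0,-8,6.5,0,0.2,0,0,0,-8,6.5,3,0.2,0,0,0,-8,6.5,6,0.2,0,0,0,-8,6.5,8,0.2,0,0,0,-8,6.5,8.9,0.2,0,0,0,-8,6.5,8.9,0.2,0,0,0,-8,6.5,8.9,0.2]' 50; python3 jog.py '[0,0,0,1,0,0,0.2,0,0,0,1.8,0,0,0.2,0,0,0,2.4,0,0,0.2,0,0,0,3,0,0,0.2,0,0,0,3.4,0,0,0.2,0,0,0,3.4,0,0,0.2]' | egrep 'pos|ft'; for i in 1 2 3; do python3 jog.py '[0,0,0,0.1,0,0,0.2,0,0,0,0.2,0,0,0.2,0,0,0,0.2,0,0,0.2]' | egrep 'pos|ft'; done
```

```text
clock: 20.85
position: [0.6963, 0.0362, 0.0755]
ee_rot: [0.671, 0.741, 0.001, 0.001]
ft_force: [0.5, 0.1, 0.7]
grip_width: 0.198
grasp_force: 0.0
position: [0.6922, 0.0705, 0.0743]
ft_force: [-0.2, 0.2, -0.0]
position: [0.692, 0.072, 0.0742]
ft_force: [-0.3, -0.9, 0.4]
position: [0.6918, 0.0742, 0.0742]
ft_force: [0.5, -1.5, -0.1]
position: [0.6916, 0.0763, 0.0742]
ft_force: [0.6, -0.4, 0.3]
```

```bash
for i in 1 2 3 4; do python3 jog.py '[0,0,0,0.1,0,0,0.2,0,0,0,0.2,0,0,0.2,0,0,0,0.2,0,0,0.2]' | egrep 'pos|ft'; done
```

```text
position: [0.6914, 0.0782, 0.0743]
ft_force: [0.1, -0.6, -1.0]
position: [0.6913, 0.0791, 0.0743]
ft_force: [0.5, -4.1, -0.7]
position: [0.6913, 0.0792, 0.0744]
ft_force: [0.9, -10.2, -0.8]
position: [0.6912, 0.0791, 0.0745]
ft_force: [2.0, -13.7, -1.2]
```

It came hard up against the stop where I expected. Now I'll back off, clear the cameras and check.

In the tool's units: 0.4 m is 40, -0.36 m is -36.

```bash
python3 jog.py '[0,0,0,-2,0,0,0.2,0,0,0,-3,0,-3,0.2,0,0,0,-3,0,-8,0.2,0,0,0,-3,0,-13,0.2,0,0,0,0,-5,-16,0.2,0,0,0,4,-10,-16,0.2,0,0,0,8,-14,-16,0.2,0,0,0,12,-18,-16,0.2,0,0,0,16,-22,-16,0.2,0,0,0,20,-26,-16,0.2,0,0,0,25,-30,-16,0.2,0,0,0,30,-32,-16,0.2,0,0,0,35,-34,-16,0.2,0,0,0,40,-36,-16,0.2,0,0,0,40,-36,-16,0.2,0,0,0,40,-36,-16,0.2]' 50; python3 - <<'E'
from h import *
t=manip.camera("top");s=manip.camera("side")
cv2.imwrite("pics/t5.png",cv2.resize(t[195:325,275:435],None,fx=4.6,fy=4.6,interpolation=cv2.INTER_CUBIC))
cv2.imwrite("pics/s5.png",cv2.resize(s[190:300,260:400],None,fx=5,fy=5,interpolation=cv2.INTER_CUBIC))
E
```

```text
clock: 26.22
position: [0.2933, 0.4461, 0.2344]
ee_rot: [0.671, 0.741, -0.0, -0.0]
ft_force: [0.3, 0.3, -0.3]
grip_width: 0.2
grasp_force: 0.0
```

View pics/t5.png

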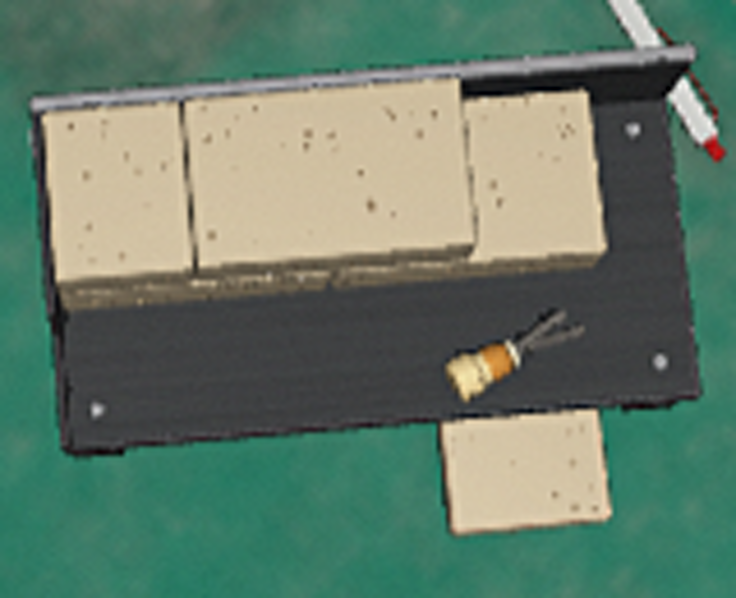

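View pics/s5.png

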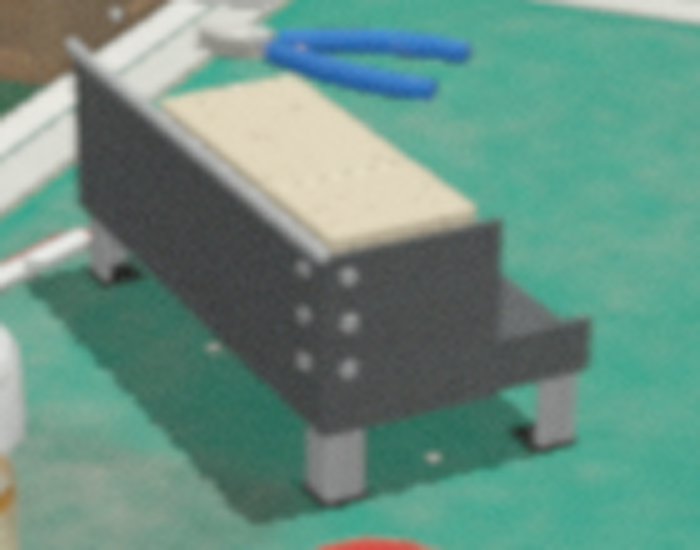

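The top crop shows the upper course tight. The half brick spans (42,112)–(195,270) against the cheek. The full brick spans (185,100)–(475,243), butted to it, square and back on the plate. The lower course and the thin brick have not moved, and the side crop agrees.

```bash
python3 - <<'E'
from h import *
h=np.load("h2.npy")
for nm,p in [("hBL",(42,112)),("hFL",(57,280)),("bBL",(185,101)),("bFL",(197,266)),("bFR",(475,243)),("bBR",(460,80))]:
    print(nm,wh(h,atz("top",T(p),.097))-[.0465,.095,.041])
print(manip.hand_in())
E
```

```text
hBL [0.0003 0.0006 0.056 ]
hFL [-0.0506 -0.0001  0.056 ]
bBL [ 0.0002 -0.0421  0.056 ]
bFL [-0.0499 -0.0414  0.056 ]
bFR [-0.0498 -0.1239  0.056 ]
bBR [-0.0001 -0.1246  0.056 ]
the job is handed in; nothing more can be done
None
```

The full brick is laid across the joint and closed up tight with the half brick against the back plate and left cheek; the final images showed the lower course and thin brick unmoved, and the job is handed in at about 26 s (no verdict was returned).

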